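# Put the bench gearbox into third gear

## Robot

A 6-joint arm with a two-finger parallel gripper is mounted at the origin on a cart in front of the work surface, level with it; the furniture and walls round the work are solid. World frame = base frame: x ahead of the robot, y to its left, z up, the work surface at z = 0. Lengths are in m, angles in rad, forces in N, time in s.
With the tool pointing down it reaches from about 0.3 to 0.875 m from the base axis. Payload 6.4 kg.
Tool frame: the origin (TCP) lies midway between the tips of the shut fingers; the grasp point (between the pads) lies 19 mm behind it (grasp_offset is the distance from the TCP to the grasp point, in m); z points along the fingers, y is the line along which they close (so a half turn about z gives the same grasp; the last joint's range is limited). The gripper opens to 85 mm and grips with 20 to 120 N. Pads are 22 mm wide; open, the fingers measure 114 mm over their backs; the gripper's body (76 mm by 85 mm) begins 54 mm behind the grasp point. The pads swing forward as they close: fully open they stand 13 mm farther back than shut.
Start: joints at [-1.419, 0.181, 1.607, -0, 1.354, -0.206], TCP at [0.201, -0.539, 0.231] pointing down, gripper open.
Joint ranges: [-2.99, 2.99], [-0.89, 2.07], [0.3, 2.58], [-1.14, 4.28], [0, 2.63], [-3.12, 3.12]. Speed limits (rad/s): [2.57, 2.57, 3.01, 3.14, 3.14, 3.14].

## Interface

Orientations are given as a unit quaternion [w, x, y, z].
In Python, from bench import * gives the robot as it stands. The module is installed in compiled form; this text tells all that it offers.
- The arm moves only by the tool servo_tool, never from a script. Its argument "commands" is text: rows parted by semicolons, each of 7 numbers parted by spaces: the turn, a rotation vector about the tool's x, y, z in rad, then the shift along the tool's x, y, z in mm, then the opening, from 0 (shut) to 1 (fully open). In form: wx wy wz dx dy dz claw; .... A call has 1 to 5 rows; each row shifts and turns the commanded pose from where the row before left it, along the tool's axes as they then stand; what a row does not reach is not made up. A row lasts 1/8 s, in which the tool goes at most 62.5 mm and 10.7 degrees, less where a joint would pass 70% of its speed; a pose out of reach is approached as far as the arm can. A call with a gripper value outside its range is refused whole. The fingers move at their own pace and stop on an object; the grip force is fixed at half the most. Time passes only in rows, so rows that do not move let the fingers close. It gives the time, the measured TCP pose, the force, the opening and the grip force at its end, in the units of the state.
- get_obs(): the state, without advancing time (a new reading comes with each control period).
- camera(name): name is "scene" or "top"; returns the picture (384x512x3 uint8, blue, green, red); there is no depth.
- calibration(name): a dict with "fx", "fy", "cx", "cy" (pixels), "R" (3x3) and "t" (3): a world point X has camera coordinates R X + t. Camera axes: x right, y down, z forward; pixel columns grow to the right and rows downward; lengths in m; the calibration is good to about 2 mm. A picture is of the moment at which its call begins. calibration takes no time and is no camera call.
- hand_in(): hands the job in; it is judged then, once.
The state is a dict: "time_s": time; "q": joint angles; "dq": joint speeds; "joint_efforts": joint torques, N m; "eef_pos": TCP position; "eef_rot": TCP orientation; "wrist_force": force on the tool from outside, world axes, zero at the start; "torque": the same for the moment, N m; "opening": opening from 0.0 (shut) to 1.0 (fully open); "grasp_force": force on a finger pad.
Only numpy, scipy, OpenCV 4.12 (cv2) and the standard library are available. Lean on these libraries where they do the work, as an engineer would, in place of code of your own. Each camera call takes 0.05 s, during which the arm holds its last target. There are 200 camera calls.

## Task

Put the gearbox on the bench into third gear: starting from wherever the red-knobbed lever stands in the left-hand lane of its H-shaped gate, push it with the fingertips to the neutral crossway, across to the right, then forward (away from the robot) fully home into the far right slot, and move the fingers clear. Only push the lever, do not pinch or grip its knob, and leave the flat tin, chisel and two metal offcuts lying round the gearbox where they are.

Things in the scene. Friction and masses are not known exactly. Their poses are not given: they have to be found in the camera images.
- gearbox: Green gearbox fixed to the bench, foot 190 (along x) x 176 x 12 mm, case 160 x 150 mm, aluminium top plate 88 mm above the bench with an H-shaped gate. Origin: centre of its underside; x points forward, away from the robot (turned by up to 0.35 rad), y to the left. A 20 mm thick output shaft sticks out of its right side to y = -117 mm.
- gate (a point): Middle of the H gate, on the plate's upper face, axes as the gearbox. Two lanes along x, at y = +17 and -17 mm, 18 mm wide, 65 mm long, joined through the middle by the neutral crossway, 22 mm wide, with rounded corners. Slots: first far left, second near left, third far right, fourth near right, marked by 1 to 4 brass studs. The gate's tongues stop the stick from changing lane elsewhere.
- knob (a point): Centre of the lever's red knob, 155 mm along the lever from its pivot, which is 10 mm above the bench under the gate: 165 mm above the bench upright, 5 to 10 mm lower tilted. Knob 29 x 29 x 40 mm (34 x 34 mm over its black pads), turning with the lever; top 25 mm above this point. It travels 44 mm forward or back, 37 mm left or right of upright. The stick below is 12 mm thick.
- gear_across (a joint): Sideways tilt of the lever, rad: 0 upright, positive to the right (-y of the gearbox). Range -0.24 to 0.24 (hard stops); about -0.22 in the left lane, +0.22 in the right lane. Moves freely only where gear_forward is within about 0.06 of 0. Stiff hinge: about 2 N at the knob moves it, it stays where it is left, no spring.
- gear_forward (a joint): Fore-and-aft tilt of the lever, rad: 0 is neutral, positive forward (+x of the gearbox, away from the robot). Range -0.29 to 0.29 (hard stops, fully home). Same stiffness: about 2 N at the knob, stays where left. Starts anywhere from second (-0.28) through neutral to first (+0.28).
- pad_near: Black pad 24 x 34 mm, 3 mm thick, on the knob's face towards the robot (-x); origin at its centre. Pushing it drives the lever forward.
- pad_far: The same pad on the knob's face away from the robot (+x).
- pad_left: The same pad on the knob's left face (+y). Pushing it drives the lever to the right.
- pad_right: The same pad on the knob's right face (-y).
- screw_tin: Loose flat metal tin with rounded corners and a teal top, 63 x 105 x 26 mm, origin at its underside's centre. To be left alone.
- chisel: Loose chisel with green handle, 26 x 188 x 26 mm, long along its y, origin at its underside's centre. To be left alone.
- sheet_offcut: Loose slightly curved brown sheet-metal offcut, 46 x 38 x 6 mm, origin at its underside's centre. To be left alone.
- angle_offcut: Loose rusty angle-iron offcut, 20 x 50 x 20 mm, origin at its underside's centre. To be left alone.

How it is judged:
By the outcome, as a careful person would: the job done as asked, in the order asked, and still so for the second after the job is handed in, with the robot touching nothing.
It also fails if it takes over 67 s, if anything falls off the work surface, if the arm or the gripper's body presses on something with over 40 N, if the wrist force passes 120 N, or if a joint passes its speed limit or range.

## Working session

There is one attempt and no reset: what is moved stays moved. The work goes in short steps, Python scripts to look and compute and a tool call to move; the robot and the scene stay as the last step left them, time stands still between calls to the robot, and variables do not carry over. Pictures are saved under pics/ and viewed, at most 10 in all, crops included, and the job is handed in when it is done.

Besides the shell and the picture viewer there is one more tool, called after "Request:" as name(argument=value, ...) on one line, values as JSON. servo_tool: Moves the arm, as the interface text tells. Its arguments: {"type":"object","properties":{"commands":{"type":"string"}},"required":["commands"]}

```bash
mkdir -p pics; python3 - <<'E'
from bench import *
import cv2
o=get_obs();print(o['time_s'],o['eef_pos'],o['eef_rot'],o['opening'],o['wrist_force'])
for n in('scene','top'):
    cv2.imwrite(f'pics/{n}0.png',camera(n));c=calibration(n);print(n,c)
E
```

```text
0.0 [ 0.20128889 -0.53801385  0.23037493] [-8.90659771e-04  9.84045183e-01  1.77916509e-01  1.76162060e-05] 0.9981741811121146 [-0.89828066  0.88191319  0.25661604]
scene {'fx': 472.10329745270553, 'fy': 472.10329745270553, 'cx': 254.9256832582175, 'cy': 197.56905076298992, 'R': array([[ 0.64883811, -0.76092589,  0.00094851],
       [-0.49197691, -0.42045679, -0.76234822],
       [ 0.5804893 ,  0.49417394, -0.64716636]]), 't': array([-0.52344904,  0.22128511,  0.94867183])}
top {'fx': 403.6478934519484, 'fy': 403.6478934519484, 'cx': 255.01372844457282, 'cy': 199.79135317159884, 'R': array([[ 0.02514074, -0.99966286,  0.00648918],
       [-0.99759306, -0.02550723, -0.0644785 ],
       [ 0.06462229, -0.00485252, -0.997898  ]]), 't': array([-0.29674805,  0.45733118,  0.95181644])}
```

View pics/scene0.png

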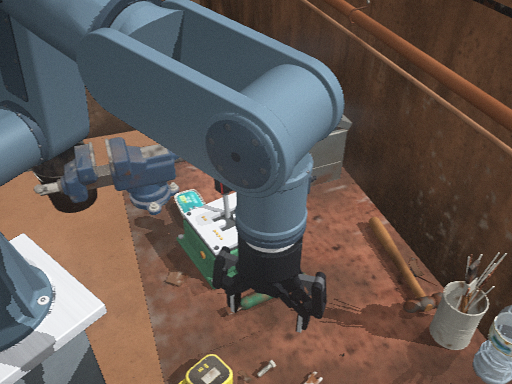

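View pics/top0.png

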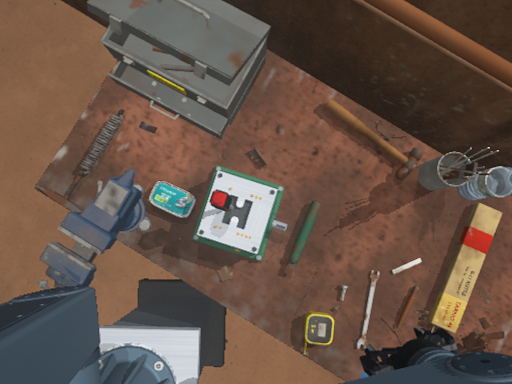

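The top view shows the green gearbox with its aluminium plate around (238,212), the red knob at about (219,200), and the tin, chisel and offcuts around it. In the scene view the arm hides the knob. I'll measure the plate and knob by colour from the top view first.

```bash
cat > h.py <<'E'
from bench import *
import cv2, numpy as np
def ray(n,u,v):
    c=calibration(n); R=c['R']; o=-R.T@c['t']; d=R.T@np.array([(u-c['cx'])/c['fx'],(v-c['cy'])/c['fy'],1]); return o,d
def onz(n,u,v,z):
    o,d=ray(n,u,v); return o+d*(z-o[2])/d[2]
def proj(n,X):
    c=calibration(n); p=c['R']@X+c['t']; return np.array([c['fx']*p[0]/p[2]+c['cx'],c['fy']*p[1]/p[2]+c['cy']])
def meet(a,b):
    A=[];B=[]
    for o,d in(a,b):
        P=np.eye(3)-np.outer(d,d)/(d@d);A.append(P);B.append(P@o)
    return np.linalg.lstsq(np.vstack(A),np.hstack(B),rcond=None)[0]
def red(im,box=None):
    h=cv2.cvtColor(im,cv2.COLOR_BGR2HSV); m=(((h[...,0]<6)|(h[...,0]>174))&(h[...,1]>190)&(h[...,2]>90)).astype(np.uint8)
    n,l,s,c=cv2.connectedComponentsWithStats(m); return [(s[i].tolist(),c[i].round(1).tolist()) for i in range(1,n) if s[i][4]>25]
def biggest(m):
    cs=cv2.findContours(m.astype(np.uint8),cv2.RETR_EXTERNAL,cv2.CHAIN_APPROX_NONE)[0]; return max(cs,key=cv2.contourArea)
E
python3 - <<'E'
from h import *
t=camera('top'); print(red(t)); h=cv2.cvtColor(t,cv2.COLOR_BGR2HSV)
w=np.zeros(t.shape[:2],bool); w[155:270,185:295]=1
pl=biggest(w&(h[...,1]<60)&(h[...,2]>150)); r=cv2.minAreaRect(pl); print('plate',r)
P=[onz('top',*p,.088) for p in cv2.boxPoints(r)]; print(np.round(P,4))
g=biggest(w&(h[...,0]>50)&(h[...,0]<90)&(h[...,1]>70)); r=cv2.minAreaRect(g); print('green',r); P=[onz('top',*p,.08) for p in cv2.boxPoints(r)];print(np.round(P,4), [np.linalg.norm(P[i]-P[i-1]) for i in range(4)])
cv2.imwrite('pics/top_crop.png',cv2.resize(t[150:280,170:330],None,fx=5,fy=4.6,interpolation=cv2.INTER_CUBIC))
E
```

```text
[([462, 228, 31, 26, 450], [477.9, 240.2])]
plate ((239.2738800048828, 210.8312225341797), (68.60172271728516, 71.63816833496094), 17.300525665283203)
[[ 0.3794 -0.1564  0.088 ]
 [ 0.5323 -0.1986  0.088 ]
 [ 0.4905 -0.3455  0.088 ]
 [ 0.3383 -0.3017  0.088 ]]
green ((239.7823028564453, 215.93032836914062), (66.82207489013672, 73.22236633300781), 17.744670867919922)
[[ 0.3664 -0.1578  0.08  ]
 [ 0.5236 -0.2025  0.08  ]
 [ 0.4813 -0.3464  0.08  ]
 [ 0.325  -0.3002  0.08  ]] [np.float64(0.1482961992210344), np.float64(0.16337341223874327), np.float64(0.1500106672823059), np.float64(0.1630068438066697)]
```

View pics/top_crop.png

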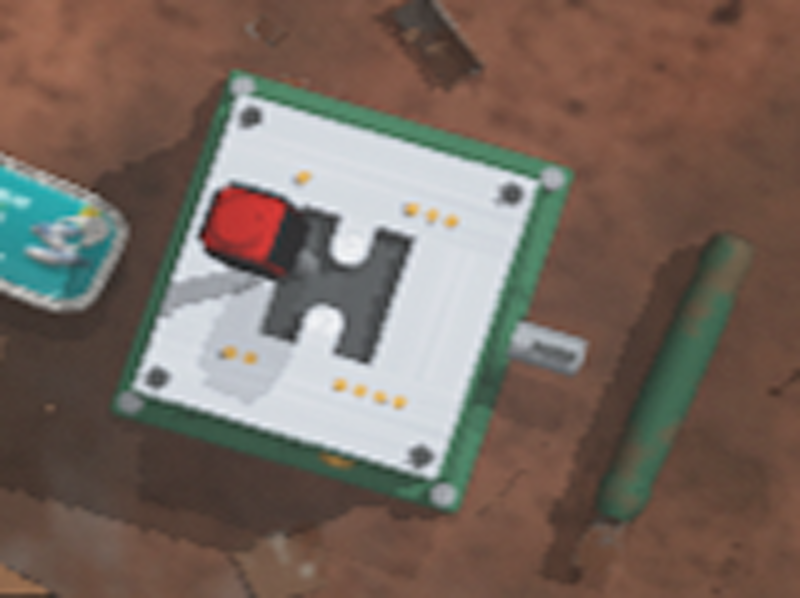

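The crop shows the gate's middle at about crop (339,287), which is pixel (237.7,212.3). The knob's red top is at about (241,230), pixel (218.2,200.0), leaning forward and left. The tin and chisel are both well clear of the plate. Next I'll put these in the gearbox frame.

```bash
cat >> h.py <<'E'
YAW=-0.277
G=onz('top',237.7,212.3,.088)
EX=np.array([np.cos(YAW),np.sin(YAW),0]);EY=np.array([-np.sin(YAW),np.cos(YAW),0])
def gb(p): d=np.asarray(p)-G; return np.round([1e3*(d@EX),1e3*(d@EY),1e3*p[2]],1)
def tool():
    from scipy.spatial.transform import Rotation as Ro
    o=get_obs();R=Ro.from_quat(o['eef_rot'],scalar_first=True).as_matrix()
    print('t',round(o['time_s'],2),'tcp gb mm',gb(o['eef_pos']),'tool x,y,z in gb',np.round(np.array([R[:,0]@EX,R[:,0]@EY]),3),np.round(R[:,2],3),'F',np.round(o['wrist_force'],1),o['opening'])
    return o,R
E
python3 - <<'E'
from h import *
print(G)
for px in[(218.2,200)]:
  for z in(.18,.185): print(z,onz('top',*px,z),gb(onz('top',*px,z)))
o,R=tool()
# row to go to gb(80,45) world
for a,b,z in((85,45,.29),):
  W=G+EX*a/1e3+EY*b/1e3; W[2]=z; print(W,np.linalg.norm(W[:2]), 1e3*R.T@(W-o['eef_pos']))
E
```

```text
[ 0.43132287 -0.2471098   0.088     ]
0.18 [ 0.45178255 -0.21111076  0.18      ] [  9.8  40.2 180. ]
0.185 [ 0.45147302 -0.21154293  0.185     ] [  9.7  39.7 185. ]
t 0.15 tcp gb mm [-141.6 -342.8  230.6] tool x,y,z in gb [0.805 0.593] [-0.     0.001 -1.   ] F [ 0.6 -0.6  0.5] 0.9951774095440348
[ 0.52538889 -0.22707025  0.29      ] 0.5723586105998381 [ 412.50955232 -177.94718014  -59.06229701]
```

Knob top at gb (9.7, 40): sideways tilt about -0.22, which fits the left lane, and forward tilt about +0.054. So it sits at the front edge of neutral. I'll move above the gearbox's far side with the fingers shut, square to the gearbox.

Request:
servo_tool(commands="0 0 0 0 0 -60 0; 0 0 0 40 -17 0 0; 0 0 0 50 -22 0 0; 0 0 0 50 -22 0 0; 0 0 0 50 -22 0 0")

```text
time_s: 0.78
eef_pos: [0.3512, -0.3929, 0.2911]
eef_rot: [-0.0, 0.984, 0.178, -0.0]
wrist_force: [-0.1, -0.3, 0.4]
opening: 0.003
grasp_force: 0.0
```

Request:
servo_tool(commands="0 0 0 50 -22 0 0; 0 0 0 50 -22 0 0; 0 0 0.16 50 -22 0 0; 0 0 0.16 30 -10 0 0; 0 0 0.16 0 0 0 0")

```text
time_s: 1.4
eef_pos: [0.4966, -0.2623, 0.2908]
eef_rot: [-0.0, 0.998, -0.062, -0.0]
wrist_force: [0.2, 0.4, 0.5]
opening: -0.001
grasp_force: 0.0
```

Request:
servo_tool(commands="0 0 0.15 0 0 0 0; 0 0 0 0 0 0 0")

```text
time_s: 1.65
eef_pos: [0.4951, -0.264, 0.2909]
eef_rot: [-0.0, 0.991, -0.135, -0.0]
wrist_force: [0.3, 0.0, 0.2]
opening: 0.001
grasp_force: 0.0
```

```bash
python3 - <<'E'
from h import *
tool()
s=camera('scene');cv2.imwrite('pics/s1.png',s);t=camera('top');cv2.imwrite('pics/t1.png',t);print(red(s),red(t),proj('scene',np.array([.4515,-.2115,.185])))
E
```

```text
t 1.65 tcp gb mm [ 65.9   1.2 290.9] tool x,y,z in gb [1.    0.006] [-0.001  0.    -1.   ] F [0.3 0.  0.2] 0.0005033596500604062
[] [([214, 192, 12, 10, 57], [220.0, 196.4]), ([462, 228, 31, 26, 451], [477.9, 240.2])] [221.72005692 172.22945494]
```

View pics/s1.png

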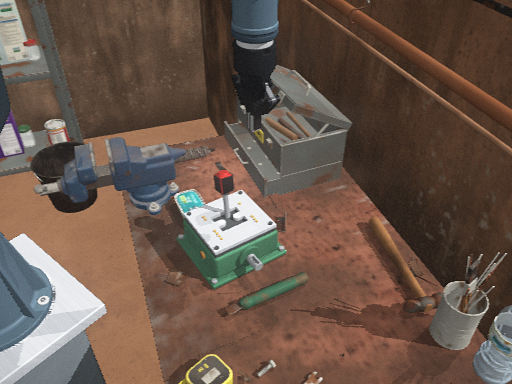

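The scene view now shows the knob clear at about (224,181), with its red top at about (223,172), near the predicted (222,172). The gripper is above and beyond it. I'll refine the height from both views.

```bash
cat >> h.py <<'E'
def redknob(im,x0,x1,y0,y1):
    h=cv2.cvtColor(im,cv2.COLOR_BGR2HSV); w=np.zeros(im.shape[:2],bool); w[y0:y1,x0:x1]=1
    m=w&((h[...,0]<8)|(h[...,0]>172))&(h[...,1]>150)&(h[...,2]>40)
    return m,h
def topface(im,box):
    m,h=redknob(im,*box); v=h[...,2][m]; th=cv2.threshold(v.reshape(-1,1),0,255,cv2.THRESH_OTSU)[0]
    c=biggest(m&(h[...,2]>th)); r=cv2.minAreaRect(c); a=biggest(m);return r,cv2.boundingRect(a),th
E
python3 - <<'E'
from h import *
s=cv2.imread('pics/s1.png');t=cv2.imread('pics/top0.png')
a=topface(s,(205,245,155,200));b=topface(t,(205,235,185,215));print(a);print(b)
X=meet(ray('scene',*a[0][0]),ray('top',218.2,200));print(X,gb(X))
X=meet(ray('scene',223.5,172.5),ray('top',218.2,200));print(X,gb(X),proj('scene',X),proj('top',X))
X=meet(ray('scene',229.8,215.3),ray('top',237.7,212.3)); print(proj('scene',G))
cv2.imwrite('pics/s1c.png',cv2.resize(s[155:265,170:290],None,fx=5,fy=5,interpolation=cv2.INTER_CUBIC))
E
```

```text
(((224.5, 173.5), (7.0, 11.0), 90.0), (215, 170, 17, 9), 186.0)
(((218.85000610351562, 197.9499969482422), (11.700427055358887, 12.649109840393066), 18.434947967529297), (211, 191, 16, 16), 164.0)
[ 0.45369771 -0.21326236  0.18117268] [ 12.3  38.7 181.2]
[ 0.45281367 -0.21278373  0.18410487] [ 11.3  38.9 184.1] [222.61818445 172.52299887] [218.88667386 199.36875556]
[229.24906466 218.81243971]
```

View pics/s1c.png

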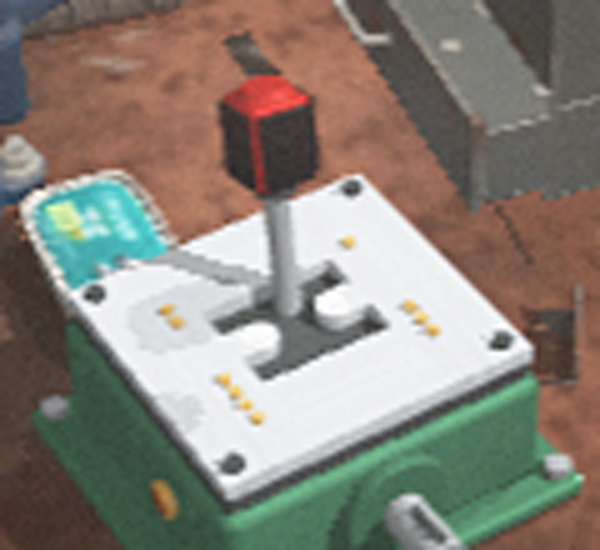

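Height comes out at 0.184 m, as expected. The far pad's face should be near gb x = 26 and y = 34. I'll lower beyond it, then push back in small steps.

Request:
servo_tool(commands="0 0 0 0 -34 0 0; 0 0 0 0 0 50 0; 0 0 0 0 0 50 0; 0 0 0 0 0 36 0; 0 0 0 -10 0 0 0")

```text
time_s: 2.38
eef_pos: [0.4925, -0.2275, 0.1523]
eef_rot: [-0.002, 0.991, -0.135, -0.003]
wrist_force: [0.0, 0.4, -0.1]
opening: 0.0
grasp_force: 0.0
```

Request:
servo_tool(commands="0 0 0 -8 0 0 0; 0 0 0 -5 0 0 0; 0 0 0 -3 0 0 0; 0 0 0 -2 0 0 0; 0 0 0 -2 0 0 0")

```text
time_s: 3.0
eef_pos: [0.4761, -0.2238, 0.1561]
eef_rot: [0.0, 0.991, -0.136, 0.001]
wrist_force: [2.9, -0.7, 1.3]
opening: 0.003
grasp_force: 1.0
```

```bash
python3 - <<'E'
from h import *
tool()
s=camera('scene');cv2.imwrite('pics/s2.png',s);t=camera('top')
a=topface(s,(195,250,150,205));print(a)
cv2.imwrite('pics/s2c.png',np.hstack([cv2.resize(s[145:265,175:265],None,fx=4.5,fy=4.5),cv2.resize(t[155:275,185:265],None,fx=4.5,fy=4.5)]))
E
```

```text
t 3.0 tcp gb mm [ 36.7  34.6 156.1] tool x,y,z in gb [1.    0.005] [ 0.002 -0.001 -1.   ] F [ 2.9 -0.7  1.3] 0.0034041067582291995
(((221.90000915527344, 174.70001220703125), (5.05964469909668, 13.281566619873047), 71.56504821777344), (215, 171, 15, 8), 136.0)
```

View pics/s2c.png

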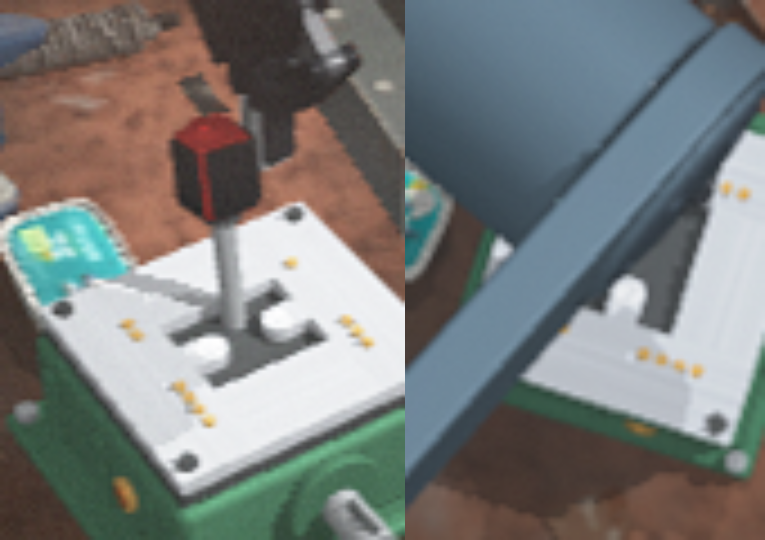

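Left panel: the shut fingers touch the far pad at crop (262,160), and 3 N confirms contact at TCP x = 37, as predicted. I'll push back 9 mm to centre the knob in neutral, then back off, rise and go round to its left.

Request:
servo_tool(commands="0 0 0 -3 0 0 0; 0 0 0 -3 0 0 0; 0 0 0 -3 0 0 0; 0 0 0 0 0 0 0")

```text
time_s: 3.6
eef_pos: [0.4664, -0.2208, 0.1552]
eef_rot: [-0.0, 0.991, -0.136, -0.0]
wrist_force: [2.4, 0.1, 0.1]
opening: 0.001
grasp_force: 0.8
```

```bash
python3 - <<'E'
from h import *
tool()
s=camera('scene');print(topface(s,(195,250,150,205)))
E
```

```text
t 3.6 tcp gb mm [ 26.6  34.9 155.2] tool x,y,z in gb [1.    0.005] [-0.  0. -1.] F [2.4 0.1 0.1] 0.0007247217412026874
(((217.0, 177.5), (5.0, 14.0), 90.0), (210, 173, 15, 8), 135.0)
```

The knob is centred at about x = -1. Now round to the left side.

Request:
servo_tool(commands="0 0 0 22 0 0 0; 0 0 0 0 -30 0 0; 0 0 0 0 -25 0 0; 0 0 0 -25 0 0 0; 0 0 0 -24 0 0 0")

```text
time_s: 4.28
eef_pos: [0.4542, -0.1599, 0.1545]
eef_rot: [-0.0, 0.991, -0.135, -0.001]
wrist_force: [0.2, -0.5, -0.1]
opening: 0.001
grasp_force: 0.0
```

Request:
servo_tool(commands="0 0 0 0 5 0 0; 0 0 0 0 4 0 0; 0 0 0 0 4 0 0; 0 0 0 0 3 0 0; 0 0 0 0 3 0 0")

```text
time_s: 4.9
eef_pos: [0.4505, -0.1793, 0.1552]
eef_rot: [-0.0, 0.991, -0.136, -0.0]
wrist_force: [0.4, 1.9, 0.8]
opening: -0.001
grasp_force: 1.3
```

```bash
python3 - <<'E'
from h import *
tool()
s=camera('scene');print(topface(s,(195,250,150,205)))
E
```

```text
t 4.9 tcp gb mm [-1.000e-01  7.040e+01  1.552e+02] tool x,y,z in gb [1.    0.005] [-0.  0. -1.] F [0.4 1.9 0.8] -0.00103425084570806
(((219.05003356933594, 175.15000915527344), (7.273237705230713, 10.75174331665039), 71.56504821777344), (210, 172, 16, 11), 187.0)
```

Contact is at y ≈ 70. Pushing across about 68 mm.

Request:
servo_tool(commands="0 0 0 0 5 0 0; 0 0 0 0 5 0 0; 0 0 0 0 5 0 0; 0 0 0 0 5 0 0; 0 0 0 0 5 0 0")

```text
time_s: 5.58
eef_pos: [0.4435, -0.2036, 0.1553]
eef_rot: [0.0, 0.991, -0.136, -0.0]
wrist_force: [1.1, 1.5, 1.0]
opening: -0.003
grasp_force: 1.1
```

Request:
servo_tool(commands="0 0 0 0 5 0 0; 0 0 0 0 5 0 0; 0 0 0 0 5 0 0; 0 0 0 0 5 0 0; 0 0 0 0 5 0 0")

```text
time_s: 6.2
eef_pos: [0.4368, -0.2276, 0.1553]
eef_rot: [-0.0, 0.991, -0.136, -0.0]
wrist_force: [0.9, 2.2, 1.2]
opening: 0.0
grasp_force: 1.0
```

Request:
servo_tool(commands="0 0 0 0 4 0 0; 0 0 0 0 4 0 0; 0 0 0 0 4 0 0; 0 0 0 0 2 0 0; 0 0 0 0 1 0 0")

```text
time_s: 6.82
eef_pos: [0.4328, -0.2417, 0.1551]
eef_rot: [-0.0, 0.991, -0.136, -0.0]
wrist_force: [-0.1, 2.4, 0.2]
opening: -0.002
grasp_force: 0.8
```

```bash
python3 - <<'E'
from h import *
tool()
s=camera('scene');t=camera('top')
print(topface(s,(195,270,150,215)))
cv2.imwrite('pics/s3c.png',np.hstack([cv2.resize(s[145:265,175:265],None,fx=4.5,fy=4.5),cv2.resize(t[155:275,185:265],None,fx=4.5,fy=4.5)]))
E
```

```text
t 6.83 tcp gb mm [-1.000e-01  5.600e+00  1.551e+02] tool x,y,z in gb [1.    0.005] [-0.  0. -1.] F [-0.1  2.4  0.2] -0.001843670646687602
(((235.0, 192.5), (10.733125686645508, 12.074766159057617), 63.43495178222656), (226, 187, 18, 16), 183.0)
```

View pics/s3c.png

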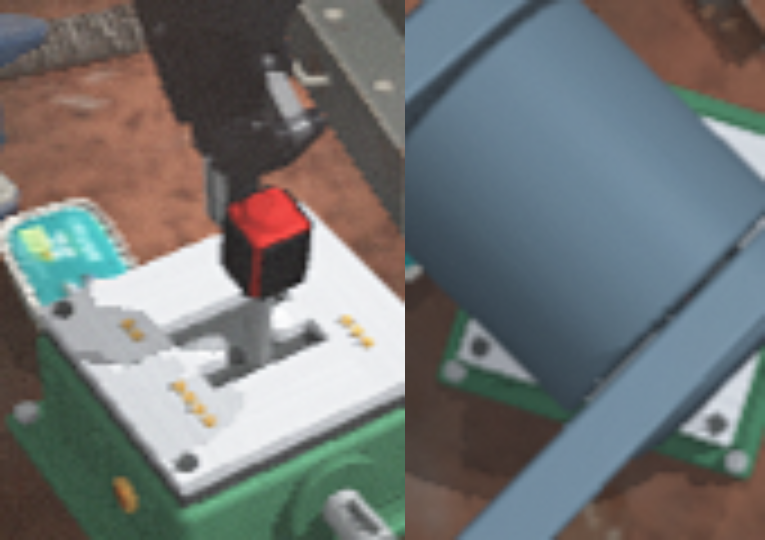

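Left panel: the lever has crossed to the right lane, with the knob at crop (268,240) and the fingers on its left pad. The force is still only 2.4 N, so I'll push a few mm more, until it meets the lane side.

Request:
servo_tool(commands="0 0 0 0 1 0 0; 0 0 0 0 1 0 0; 0 0 0 0 1 0 0; 0 0 0 0 0 0 0")

```text
time_s: 7.42
eef_pos: [0.4321, -0.2446, 0.1552]
eef_rot: [-0.0, 0.991, -0.136, -0.0]
wrist_force: [-0.3, 1.5, -1.1]
opening: -0.002
grasp_force: 0.6
```

The knob is at y ≈ -34, the lane's centre. Now round to its near side.

Request:
servo_tool(commands="0 0 0 0 -25 0 0; 0 0 0 -30 0 0 0; 0 0 0 -25 0 0 0; 0 0 0 0 30 0 0; 0 0 0 0 31 0 0")

```text
time_s: 8.05
eef_pos: [0.3693, -0.2655, 0.1559]
eef_rot: [0.001, 0.991, -0.135, 0.001]
wrist_force: [-0.2, 0.2, 0.1]
opening: 0.004
grasp_force: 0.0
```

Request:
servo_tool(commands="0 0 0 10 0 0 0; 0 0 0 6 0 0 0; 0 0 0 4 0 0 0; 0 0 0 4 0 0 0; 0 0 0 4 0 0 0")

```text
time_s: 8.68
eef_pos: [0.3965, -0.2715, 0.1552]
eef_rot: [-0.0, 0.991, -0.135, -0.0]
wrist_force: [-2.0, 0.3, 2.5]
opening: -0.002
grasp_force: 1.1
```

```bash
python3 - <<'E'
from h import *
tool()
s=camera('scene')
print(topface(s,(195,270,150,215)))
cv2.imwrite('pics/s4c.png',cv2.resize(s[145:265,175:285],None,fx=4.5,fy=4.5))
E
```

```text
t 8.68 tcp gb mm [-26.8 -33.  155.2] tool x,y,z in gb [1.    0.006] [-0.001  0.    -1.   ] F [-2.   0.3  2.5] -0.0019984118381604532
(((238.50003051757812, 197.00003051757812), (3.130495071411133, 11.627553939819336), 63.43495178222656), (232, 193, 13, 19), 178.0)
```

View pics/s4c.png

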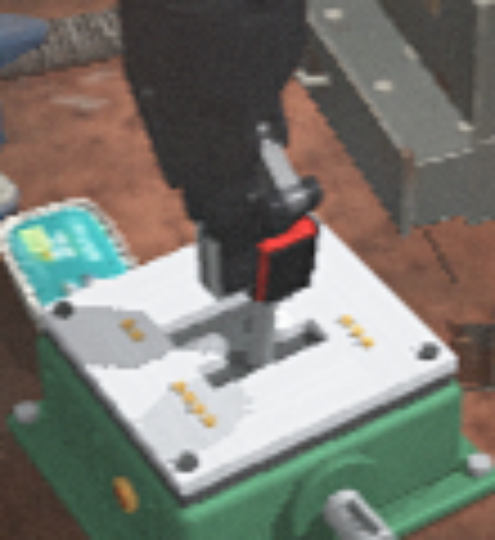

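The fingers are square on the near pad at crop (240,270), and the stick is in the right lane. Pushing forward.

Request:
servo_tool(commands="0 0 0 5 0 0 0; 0 0 0 5 0 0 0; 0 0 0 5 0 0 0; 0 0 0 5 0 0 0; 0 0 0 5 0 0 0")

```text
time_s: 9.35
eef_pos: [0.4207, -0.2788, 0.1552]
eef_rot: [-0.0, 0.991, -0.136, -0.0]
wrist_force: [-2.4, 0.6, -0.3]
opening: 0.001
grasp_force: 0.9
```

Request:
servo_tool(commands="0 0 0 4 0 0 0; 0 0 0 4 0 0 0; 0 0 0 3 0 0 0; 0 0 0 2 0 0 0; 0 0 0 1 0 0 0")

```text
time_s: 9.98
eef_pos: [0.434, -0.2824, 0.1551]
eef_rot: [-0.0, 0.991, -0.136, -0.0]
wrist_force: [-2.8, 0.4, -0.5]
opening: 0.002
grasp_force: 1.4
```

Request:
servo_tool(commands="0 0 0 1 0 0 0; 0 0 0 1 0 0 0; 0 0 0 0 0 0 0")

```text
time_s: 10.35
eef_pos: [0.4361, -0.283, 0.1554]
eef_rot: [0.0, 0.991, -0.136, 0.0]
wrist_force: [-2.7, -0.8, -0.8]
opening: -0.003
grasp_force: 1.0
```

Request:
servo_tool(commands="0 0 0 1 0 0 0; 0 0 0 1 0 0 0; 0 0 0 1 0 0 0; 0 0 0 0 0 0 0")

```text
time_s: 10.85
eef_pos: [0.439, -0.2839, 0.1554]
eef_rot: [0.0, 0.991, -0.136, 0.0]
wrist_force: [-1.6, 0.1, -0.5]
opening: 0.001
grasp_force: 0.9
```

Request:
servo_tool(commands="0 0 0 1 0 0 0; 0 0 0 1 0 0 0; 0 0 0 0 0 0 0")

```text
time_s: 11.22
eef_pos: [0.4404, -0.2842, 0.1551]
eef_rot: [-0.0, 0.991, -0.136, -0.0]
wrist_force: [-4.5, 0.8, -0.1]
opening: 0.002
grasp_force: 2.2
```

Request:
servo_tool(commands="0 0 0 1 0 0 0; 0 0 0 1 0 0 0; 0 0 0 0 0 0 0")

```text
time_s: 11.6
eef_pos: [0.4417, -0.2845, 0.1549]
eef_rot: [-0.0, 0.991, -0.136, -0.001]
wrist_force: [-7.6, 1.4, 0.2]
opening: -0.001
grasp_force: 3.4
```

The force is climbing against the stop. One small final push, then I'll retreat towards the robot and up.

Request:
servo_tool(commands="0 0 0 1 0 0 0; 0 0 0 1 0 0 0; 0 0 0 0 0 0 0")

```text
time_s: 11.98
eef_pos: [0.443, -0.2848, 0.1546]
eef_rot: [-0.001, 0.991, -0.136, -0.002]
wrist_force: [-9.8, 2.0, 0.5]
opening: 0.006
grasp_force: 4.6
```

Request:
servo_tool(commands="0 0 0 -10 0 0 0; 0 0 0 -30 0 0 0; 0 0 0 -50 0 -20 0; 0 0 0 -40 0 -50 0; 0 0 0 0 0 -40 0")

```text
time_s: 12.6
eef_pos: [0.3194, -0.2506, 0.2663]
eef_rot: [0.001, 0.991, -0.136, 0.002]
wrist_force: [-0.4, 0.2, 0.4]
opening: 0.0
grasp_force: 0.0
```

Request:
servo_tool(commands="0 0 0 0 -60 -20 0; 0 0 0 0 -60 0 0; 0 0 0 0 -40 0 0; 0 0 0 0 0 0 0; 0 0 0 0 0 0 0")

```text
time_s: 13.22
eef_pos: [0.3636, -0.0978, 0.2844]
eef_rot: [0.0, 0.991, -0.135, 0.001]
wrist_force: [-0.3, 0.7, -0.5]
opening: 0.002
grasp_force: 0.0
```

```bash
python3 - <<'E'
from h import *
tool()
s=camera('scene');t=camera('top')
a=topface(s,(195,290,150,225));b=topface(t,(205,275,165,225));print(a,b)
X=meet(ray('scene',*a[0][0]),ray('top',*b[0][0]));print(gb(X))
cv2.imwrite('pics/f.png',np.hstack([cv2.resize(s[145:285,165:285],None,fx=3.3,fy=3.3),cv2.resize(t[145:285,165:285],None,fx=3.3,fy=3.3)]))
E
```

```text
t 13.22 tcp gb mm [-106.   125.1  284.4] tool x,y,z in gb [1.    0.006] [ 0.002 -0.001 -1.   ] F [-0.3  0.7 -0.5] 0.0016077563702926716
(((256.6400146484375, 188.02003479003906), (14.0, 9.399999618530273), 53.13010025024414), (248, 183, 17, 23), 180.0) (((258.1500244140625, 191.54998779296875), (12.016654014587402, 11.067972183227539), 18.43494987487793), (251, 184, 15, 16), 191.0)
[ 50.4 -30.5 171.8]
```

View pics/f.png

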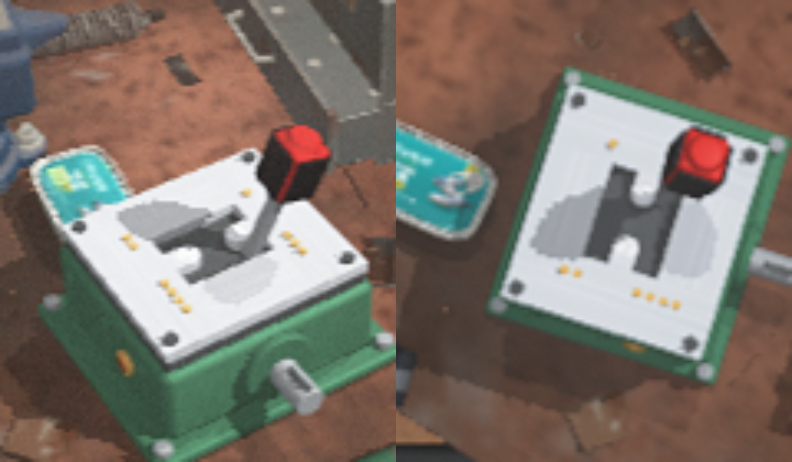

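Both views show the lever in the far right slot. Its red top is at gb x = 50, against 51 expected when fully home, and the push ended at 10 N against the stop. The tin and offcuts haven't moved, and the arm is clear.

```bash
python3 -c "
from bench import *
print(hand_in())"
```

```text
the job is handed in; nothing more can be done
None
```

The lever is in third gear, pushed fully home into the far right slot; the fingers are clear of it and the job is handed in at about 13 s.

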